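Lock out the high-voltage connector

ROBOT

A 6-joint arm with a two-finger parallel gripper is mounted at the origin on the work surface. World frame = base frame: x ahead of the robot, y to its left, z up, the work surface at z = 0. Lengths are in m, angles in rad, forces in N, time in s.
With the tool pointing down it reaches from about 0.375 to 0.925 m from the base axis. Payload 5.7 kg.
Tool frame: the origin (TCP) lies midway between the tips of the shut fingers; the grasp point (between the pads) lies 19 mm behind it; z points along the fingers, y is the line along which they close (so a half turn about z gives the same grasp; the last joint's range is limited). The gripper opens to 88 mm and grips with 3 to 60 N. Pads are 20 mm wide; open, the fingers measure 115 mm over their backs; the gripper's body (75 mm by 178 mm) begins 61 mm behind the grasp point.
Start: joints at [1.124, 0.359, 1.51, -0, 1.272, -0.115], TCP at [0.195, 0.567, 0.223] pointing down, gripper open.
Joint ranges: [-2.97, 2.97], [-1.01, 2.36], [0.21, 2.38], [-0.96, 4.11], [0.2, 2.71], [-2.98, 2.98]. Speed limits (rad/s): [2.39, 2.39, 3.14, 3.14, 3.14, 3.14].

INTERFACE

Orientations are given as a unit quaternion [x, y, z, w].
In Python, from bench import move_ptp, servo_line, goto_joints, move_gripper, sleep, inverse_kinematics, capture, PlanningError, close_job, spot_in, silhouettes, current_clock, current_joint_pos, current_qvel, current_joint_torque, current_position, current_orientation, current_force, current_torque, current_finger_gap, current_grip_force gives the robot as it stands. Calls block until the motion is done:
- move_ptp(position, orientation): joint-space move of the TCP to a pose.
- servo_line(position, orientation=None, rate=0.15, contact_N=None): straight line of the TCP; orientation=None keeps the orientation; rate is the mean speed in m/s. With contact_N (N) it stops when the force on the tool has changed by that much, and returns True; else False.
- goto_joints(angles): joint-space move.
- move_gripper(opening): finger opening in m; the grip force is fixed at half the most; returns when the fingers have stopped.
- sleep(seconds).
- inverse_kinematics(position, orientation): joint angles nearest the present ones, or None.
- capture(name): name is "scene" or "side" or "wrist"; returns a dict with "image" (384x512x3 uint8, blue, green, red), "range_z" (384x512 float32, m along the optical axis (not along the pixel's ray), 0 where there is no reading), "intrinsics" (3x3 intrinsics, pixels), "k1" (the pictures are not rectified: a ray, as slopes to the right and down, at radius r is drawn at 1 + k1 r^2 times it, then the intrinsics apply), "R" (3x3) and "t" (3): a world point X has camera coordinates R X + t. Camera axes: x right, y down, z forward; pixel columns grow to the right and rows downward; lengths in m; the calibration is good to about 2 mm. A picture is of the moment at which its call begins.
A pose or a line that the arm cannot do raises PlanningError and nothing moves.
- close_job(): hands the job in; it is judged then, once.
Trained networks look in the newest picture that a camera, given by its name, has taken for a name from the list of things; names that differ only in an ending like _2 or _b are one class to them, and where a whole thing is asked for, a point or a joint stands for the part that bears it (a point fixed in the world has none). Each returns a list of dicts, best first, with "conf" (0 to 1); they miss things now and then, are a little off and sometimes report something else, mostly with a low value. They report only what shows in the picture. A call takes as long as a camera call. They do not tell look-alikes from the thing itself.
- spot_in(camera, query): "xy" ([column, row] in pixels, amid what is visible of it).
- silhouettes(camera, query): "region" (384x512 bool, what is visible of it) and "xy" ([column, row] in pixels, amid what is visible of it).
Readings, each from a call of its own:
- current_clock(): time.
- current_joint_pos(): joint angles.
- current_qvel(): joint speeds.
- current_joint_torque(): joint torques, N m.
- current_position(): TCP position.
- current_orientation(): TCP orientation.
- current_force(): force on the tool from outside, world axes, zero at the start.
- current_torque(): the same for the moment, N m.
- current_finger_gap(): finger opening in m.
- current_grip_force(): force on a finger pad.
Only numpy, scipy, OpenCV 4.12 (cv2) and the standard library are available. Lean on these libraries where they do the work, as an engineer would, in place of code of your own. Each camera call takes 0.05 s, during which the arm holds its last target. There are 200 camera calls.

TASK

Lock out the high-voltage connector on the training bench: swing the orange lid of the guard closed over it, take the red pin from the rack and push it down through the lid's hole into the hole of the lower half. Two sprung plungers keep the lid ajar, so press down with the head of the pin until you feel the lid seat fully shut, and finish still gripping the pin and pressing so that the lid stays shut (a colleague fits the padlock meanwhile). Leave the blue and green pins in the rack and everything else on the bench where it is.

Things in the scene. Friction and masses are not known exactly. Their poses are not given: they have to be found in the camera images.
- guard: Lower half of the guard, fixed to the bench: an open aluminium box 140 (x) x 100 (y) x 60 mm high with a black and orange connector inside. Origin at the centre of its underside, z up. Its own +x points to the hinge side, away from the robot; its -x side, with the pin hole, is towards the robot.
- lid_edge (a point): Middle of the free edge of the orange lid, on its outer face, 142 mm from the hinge axis. The lid is a plate 100 mm wide and 10 mm thick (0.22 kg), its underside in line with the hinge axis; a hump 16 mm high and 80 mm wide stands on the outer face, 22 to 78 mm from the hinge. Open, it stands about upright over the hinge edge, outer face away from the robot; it can be pushed from behind
- guard_hole (a point): Centre of the mouth of the vertical hole in the lower half, in its flat top face (60 mm above the bench), 50 mm from the guard's centre to its -x side. The hole is 13 mm wide and goes all 60 mm through.
- lid_hinge (a point): Middle of the lid's hinge axis, 60 mm above the bench, 70 mm from the guard's centre to its +x side; the axis runs along the guard's own y.
- lid (a joint): Lid angle in rad: 0 = fully shut, 1.57 = upright, 1.9 = end of swing. It stays put near upright; well below about 1.1 it falls towards shut, damped. Two sprung plungers under it, 90 mm from the hinge, catch it at about 0.1 rad ajar; pressing it fully shut takes about 4 to 7 N at the pin hole, and it springs ajar again when let go
- lid_hole (a point): Centre of the pin hole in the lid, on its outer face (the upper face when shut), 120 mm from the hinge axis and midway across the width. 13 mm wide, 10 mm long. With the lid ajar on the plungers it still lies over the lower hole to within 2 mm; shut, its mouth is 70 mm above the bench.
- rack: Fixed grey pin rack, 50 (x) x 200 (y) x 60 mm high, origin at the centre of its underside. Three 13 mm holes in a row along its own y, 70 mm apart, with a pin standing upright in each (red, blue, green, in any order), the heads resting on the rack's top.
- pin_red_grip (a point): Centre of the round red head of the red pin: head 24 mm across, 50 mm tall, its flat underside 25 mm below this point, its top 25 mm above. Steel shaft below it, 10 mm across and 55 mm long with a tapered foot; mass 0.05 to 0.1 kg. z runs up along the pin. The round head may be gripped at any yaw.
- pin_red_tip (a point): Foot of the red pin's shaft, on its axis, 80 mm below the head's centre. When the pin is fully home it is 15 mm above the bench.
- pin_blue_grip (a point): Centre of the head of the blue pin, same shape as the red one; stays in the rack.
- pin_green_grip (a point): Centre of the head of the green pin, same shape as the red one; stays in the rack.
- tape: Bystander: roll of black tape lying flat, 66 mm across, 19 mm high, origin under its centre.
- driver: Bystander: screwdriver with a red handle lying on the bench, 180 mm long.
- meter: Bystander: yellow hand multimeter lying flat, 140 x 75 x 34 mm, origin under its centre.
- fuse: Bystander: white and brass cartridge fuse, 72 mm long, 26 mm thick, lying on the bench.
- relay: Bystander: black contactor block 50 x 45 x 50 mm with two brass studs, origin under its centre.
Things that resemble listed ones, but are neither listed nor needed, are in the scene too. Leave any pink or turquoise look-alike of the guard alone.

How it is judged:
By the outcome, as a careful person would: the job done as asked, in the order asked, and still so for the second after the job is handed in, while the arm keeps its last pose, push and grip.
It also fails if it takes over 64 s, if anything falls off the work surface, if the arm or the gripper's body presses on something with over 40 N, if the wrist force passes 120 N, or if a joint passes its speed limit or range.

## Working session

There is one attempt and no reset: what is moved stays moved. The work goes in short steps, each a Python script; the robot and the scene stay as the last script left them, time stands still between calls to the robot, and variables do not carry over. Pictures are saved under pics/ and viewed, at most 10 in all, crops included, and the job is handed in when it is done.

```bash
mkdir -p pics; ls
cat > h.py <<'E'
import numpy as np, cv2
from bench import *
def ray(c,uv):
    K=c["intrinsics"];d=np.array([c["k1"],0,0,0.],float)
    p=cv2.undistortPoints(np.array([[uv]],float),np.array(K,float),d)[0,0]
    return np.array([p[0],p[1],1.])
def pt(c,uv,z=None):
    R=np.array(c["R"]);t=np.array(c["t"]);r=ray(c,uv)
    if z is None: return R.T@(r*c["range_z"][int(round(uv[1])),int(round(uv[0]))]-t)
    o=-R.T@t;d=R.T@r
    return o+d*(z-o[2])/d[2]
def cloud(c,mask):
    v,u=np.nonzero(mask&(c["range_z"]>0))
    K=np.array(c["intrinsics"],float)
    p=cv2.undistortPoints(np.stack([u,v],1).astype(float)[:,None],K,np.array([c["k1"],0,0,0.],float))[:,0]
    z=c["range_z"][v,u]
    return (np.c_[p*z[:,None],z]-np.array(c["t"]))@np.array(c["R"])
E
python3 - <<'E'
from h import *
ims=[]
for n in("scene","side"):
    c=capture(n);ims.append(c["image"])
    for q in("guard","lid","lid_hole","guard_hole","lid_edge","lid_hinge","rack","pin_red_grip","pin_blue_grip","pin_green_grip"):
        for r in spot_in(n,q)[:3]:
            print(n,q,round(r["conf"],2),np.round(r["xy"]),np.round(pt(c,r["xy"]),3))
cv2.imwrite("pics/a.png",ims[0]);cv2.imwrite("pics/b.png",ims[1])
print(current_clock(),current_orientation())
E
```

```text
pics
scene guard 0.92 [166. 183.] [ 0.381 -0.222  0.071]
scene guard 0.76 [245. 161.] [0.413 0.054 0.072]
scene guard 0.58 [211. 217.] [ 0.651 -0.195  0.124]
scene lid 0.73 [344. 164.] [0.573 0.378 0.031]
scene lid 0.71 [166. 172.] [ 0.345 -0.207  0.087]
scene lid 0.7 [244. 153.] [0.388 0.065 0.085]
scene lid_hole 0.97 [245. 154.] [0.401 0.063 0.09 ]
scene lid_hole 0.91 [162. 170.] [ 0.321 -0.213  0.084]
scene lid_hole 0.56 [214. 209.] [ 0.641 -0.178  0.137]
scene guard_hole 0.97 [167. 182.] [ 0.375 -0.219  0.071]
scene guard_hole 0.95 [213. 215.] [ 0.656 -0.189  0.13 ]
scene guard_hole 0.72 [245. 162.] [0.416 0.052 0.068]
scene lid_edge 0.82 [213. 208.] [ 0.641 -0.181  0.142]
scene lid_edge 0.64 [244. 153.] [0.388 0.064 0.085]
scene lid_edge 0.56 [162. 175.] [ 0.352 -0.225  0.088]
scene lid_hinge 0.91 [243. 162.] [0.412 0.047 0.067]
scene lid_hinge 0.84 [208. 217.] [ 0.653 -0.203  0.129]
scene lid_hinge 0.81 [165. 184.] [ 0.38  -0.227  0.071]
scene rack 0.64 [284. 185.] [0.566 0.112 0.043]
scene pin_red_grip 0.69 [286. 166.] [0.552 0.126 0.106]
scene pin_green_grip 0.45 [270. 173.] 
[... 435 characters left out ...]
.57 [188. 187.] [0.361 0.078 0.082]
side guard_hole 0.84 [306. 235.] [ 0.603 -0.157  0.011]
side guard_hole 0.73 [211. 294.] [ 0.306 -0.239  0.088]
side lid_edge 0.97 [209. 284.] [ 0.312 -0.216  0.089]
side lid_edge 0.8 [193. 190.] [0.37  0.059 0.085]
side lid_edge 0.58 [325. 212.] [ 0.634 -0.18   0.126]
side lid_hinge 0.71 [194. 200.] [0.363 0.04  0.069]
side lid_hinge 0.62 [213. 294.] [ 0.31  -0.24   0.084]
side rack 0.62 [246. 177.] [0.524 0.06  0.06 ]
side pin_red_grip 0.43 [294. 369.] [ 0.407 -0.45   0.034]
side pin_blue_grip 0.63 [232. 134.] [0.544 0.197 0.099]
side pin_green_grip 0.58 [248. 167.] [0.532 0.055 0.103]
1.1 [ 1.65132585e-01  9.86271375e-01 -6.58662548e-05 -1.74922055e-05]
```

View pics/a.png

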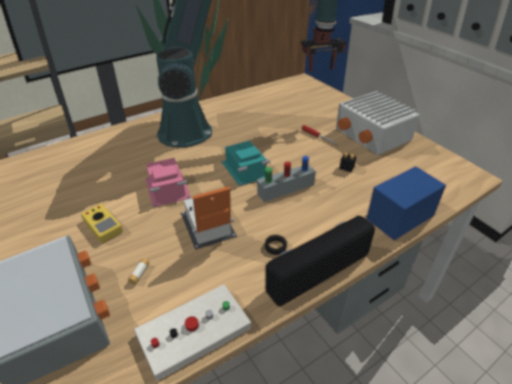

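View pics/b.png

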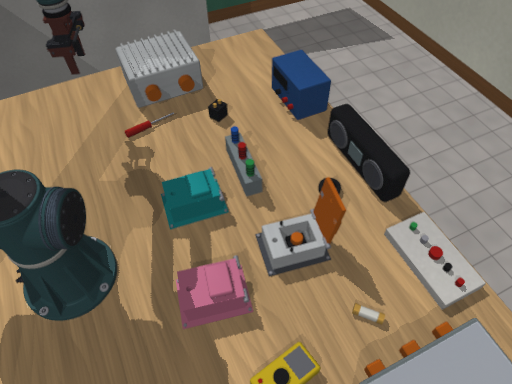

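The scene picture shows the real guard (grey, orange lid open) at about (208,215). The pink (166,183) and turquoise (245,161) ones are look-alikes. The red pin is in the middle of the rack, at (286,167) in the scene view and (242,150) in the side view. Next I'll take wrist views from closer.

Run:
```python
from h import *
for n in("scene","side"):
    c=capture(n);im=c["image"].astype(int)
    o=(im[...,2]>130)&(im[...,1]<110)&(im[...,0]<80)
    P=cloud(c,o); P=P[(abs(P[:,0]-.63)<.08)&(abs(P[:,1]+.18)<.1)&(P[:,2]>.07)]
    m=P.mean(0); n_=np.linalg.svd(P-m)[2][2]
    print(n,len(P),m.round(3),n_.round(3),np.percentile(P,[2,98],axis=0).round(3))
Q=[0,1,0,0]
for i,p in enumerate([(0.53,.12,.32),(.50,-.17,.36)]):
    move_ptp(p,Q); c=capture("wrist"); cv2.imwrite(f"pics/w{i}.png",c["image"])
    np.savez(f"w{i}.npz",**c)
    print(current_position(),(-np.array(c["R"]).T@c["t"]).round(3),current_clock())
    for q in (("pin_red_grip","pin_blue_grip","pin_green_grip","rack") if i==0 else("guard","guard_hole","lid_hole","lid_edge","lid_hinge")):
        for r in spot_in("wrist",q)[:2]: print(q,round(r["conf"],2),np.round(r["xy"]),pt(c,r["xy"]).round(4))
a=np.hstack([cv2.imread("pics/w0.png"),cv2.imread("pics/w1.png")]);cv2.imwrite("pics/w.png",cv2.resize(a,(800,300)))
```

```text
scene 129 [ 0.647 -0.172  0.187] [-0.988  0.147  0.054] [[ 0.637 -0.228  0.112]
 [ 0.657 -0.132  0.202]]
side 140 [ 0.646 -0.185  0.199] [-0.967  0.148  0.206] [[ 0.637 -0.23   0.174]
 [ 0.657 -0.137  0.203]]
[0.52971527 0.12079686 0.31978668] [0.452 0.12  0.483] 3.2917
pin_red_grip 0.86 [277. 172.] [0.5383 0.1382 0.1117]
pin_green_grip 0.93 [220. 171.] [0.5369 0.07   0.1116]
rack 0.8 [271. 163.] [0.5348 0.1317 0.0767]
[ 0.50021041 -0.16878351  0.35976759] [ 0.422 -0.17   0.523] 4.675
guard 0.93 [258. 206.] [ 0.5998 -0.1758  0.0135]
guard 0.63 [235.  38.] [ 0.3475 -0.2039  0.0889]
guard_hole 0.77 [428.  64.] [0.3741 0.0519 0.088 ]
guard_hole 0.71 [235.  40.] [ 0.3498 -0.204   0.088 ]
lid_hole 0.69 [231.  33.] [ 0.3405 -0.2095  0.0857]
lid_hole 0.64 [252. 269.] [ 0.6343 -0.1828  0.1626]
lid_edge 0.94 [442.  60.] [0.3678 0.072  0.0873]
lid_edge 0.72 [236.  34.] [ 0.342  -0.2035  0.0864]
lid_hinge 0.86 [428.  61.] [0.3699 0.0527 0.0867]
lid_hinge 0.83 [262. 211.] [ 0.6028 -0.1695  0.0316]
```

View pics/w.png

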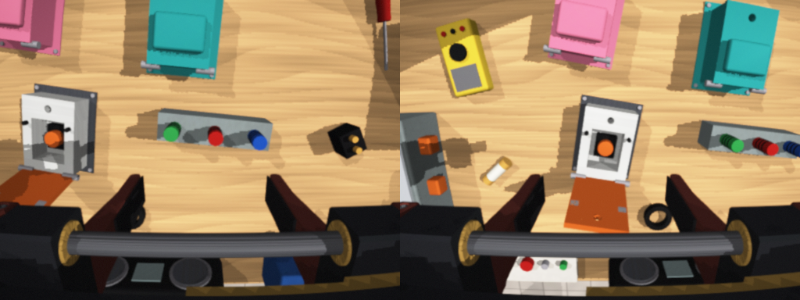

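The left wrist view shows green, red and blue in the rack, with the red head at about (276,174) full-resolution. The right one shows the guard seen from above, with the hole at about (262,138) and the lid upright on the far side. I'll fit these from the depth.

Run:
```python
from h import *
full=np.ones((384,512),bool)
c=dict(np.load("w1.npz"))
P=cloud(c,full)
S=P[(abs(P[:,2]-.06)<.006)&(P[:,0]>.49)&(P[:,0]<.66)&(abs(P[:,1]+.17)<.09)]
(cx,cy),wh,ang=cv2.minAreaRect(S[:,:2].astype(np.float32)); print("top",len(S),cx,cy,wh,ang,np.median(S[:,2]))
im=c["image"]; print(im[132:148,254:272].sum(2))
o=(im[...,2]>120)&(im[...,0]<80)&(im[...,1]<130)
L=cloud(c,o);L=L[(L[:,2]>.08)&(L[:,0]>.58)&(abs(L[:,1]+.18)<.09)]
m=L.mean(0);v=np.linalg.svd(L-m)[2][2];print("lid",len(L),m,v,np.percentile(L,[1,99],axis=0))
E1=L[L[:,2]>.185];print("edge",len(E1),E1.mean(0),E1.min(0),E1.max(0))
c=dict(np.load("w0.npz"));im=c["image"].astype(int)
for nm,k in(("red",(im[...,2]>1.8*im[...,1])&(im[...,2]>1.8*im[...,0])),("blue",(im[...,0]>1.5*im[...,2])),("green",(im[...,1]>1.4*im[...,2])&(im[...,1]>1.15*im[...,0]))):
    H=cloud(c,k&(im.max(2)>60));H=H[(abs(H[:,2]-.11)<.005)&(abs(H[:,0]-.55)<.05)&(abs(H[:,1]-.13)<.12)]
    if len(H)>4:
        (x,y),r=cv2.minEnclosingCircle(H[:,:2].astype(np.float32));print(nm,len(H),x,y,r,H.mean(0))
```

```text
top 3521 0.5559563040733337 -0.1670464128255844 (0.11939743161201477, 0.1473301202058792) 80.56148529052734 0.06164083045372134
[[260 266 264 266 266 263 262 258 258 261 268 269 271 267 264 268 258 259]
 [315 305 294 284 272 272 270 264 258 264 268 272 271 270 262 263 256 261]
 [412 393 372 347 333 325 320 307 294 289 283 278 275 270 273 265 265 262]
 [447 442 436 427 422 421 414 392 375 345 334 329 326 318 298 286 274 268]
 [456 453 448 450 452 452 444 442 437 426 427 417 410 398 378 346 333 326]
 [503 483 473 470 465 459 451 451 452 452 450 453 445 441 436 425 421 417]
 [626 603 582 565 548 524 493 479 473 464 464 462 457 450 454 453 449 449]
 [712 709 705 697 682 658 614 586 577 570 547 526 499 484 473 467 468 461]
 [731 731 730 727 722 718 712 708 701 695 682 658 622 599 581 564 550 522]
 [733 732 732 731 730 731 730 727 726 725 721 715 710 706 703 694 679 652]
 [733 735 736 733 734 731 732 731 731 729 729 729 727 727 726 723 718 714]
 [734 734 734 733 734 735 733 733 734 733 733 731 731 731 731 729 729 727]
 [731 730 731 731 733 733 733 733 734 734 733 734 734 733 733 733 730 731]
 [728 728 728 729 730 731 730 732 732 733 732 733 733 733 733 733 733 732]
 [726 727 725 725 727 727 728 728 729 729 729 731 730 729 730 731 731 731]
 [727 727 727 725 725 727 727 727 726 726 727 728 728 728 727 728 728 729]]
lid 4361 [ 0.63395333 -0.18144248  0.15382766] [ 0.97687044 -0.15710661 -0.14505745] [[ 0.61911843 -0.22857759  0.08189723]
 [ 0.64875341 -0.13257436  0.20273043]]
edge 1183 [ 0.64047098 -0.18374599  0.19643076] [ 0.6296419  -0.2302155   0.18503488] [ 0.65110759 -0.13254054  0.20417745]
red 293 0.5447020530700684 0.13724002242088318 0.011744293384253979 [0.54451857 0.13701334 0.11135899]
blue 316 0.5438852310180664 0.13865593075752258 0.07931644469499588 [0.5502286  0.19701738 0.11119933]
green 298 0.538326621055603 0.06773978471755981 0.01191579271107912 [0.53752764 0.06790622 0.11127792]
```

Fits agree: hinge at about (0.620,-0.179), guard yaw about -9.3°, guard hole at about (0.502,-0.160), and the red pin at (0.5446,0.137). I'll check that the space behind the lid is clear, then close it.

```bash
cat >> h.py <<'E'
from scipy.spatial.transform import Rotation as Ro
U=np.array([.987,-.161,0]);U/=np.linalg.norm(U);HG=np.array([.6202,-.1792,0])
def down(yaw): return (Ro.from_euler('z',yaw)*Ro.from_quat([0,1,0,0])).as_quat()
QG=down(-.162)
E
python3 - <<'E'
from h import *
for n in("scene","side"):
    P=cloud(capture(n),np.ones((384,512),bool))
    P=P[(P[:,0]>.66)&(P[:,0]<.84)&(P[:,1]>-.33)&(P[:,1]<-.06)&(P[:,2]>.03)]
    print(n,len(P),P.min(0) if len(P) else 0,P.max(0) if len(P) else 0)
E
```

```text
scene 213 [ 0.66008897 -0.32963356  0.03000173] [ 0.83996641 -0.14647667  0.13145575]
side 366 [ 0.7972751  -0.32972175  0.03000154] [ 0.8397302  -0.24061775  0.03581499]
```

Run:
```python
from h import *
at=lambda s,z:HG+U*s+np.array([0,0,z])
try:
    move_gripper(0.0)
    move_ptp(at(.10,.33),QG)
    servo_line(at(.10,.165),rate=.25)
    print(current_clock(),current_position(),current_force())
    for s in(.03,0,-.03,-.06,-.075):
        servo_line(at(s,.165),rate=.12); print(s,np.round(current_force(),1))
    servo_line(at(-.09,.15),rate=.12);print(np.round(current_force(),1))
    servo_line(at(-.06,.30),rate=.3)
    move_gripper(.06)
    move_ptp(at(-.18,.30),QG)
    c=capture("wrist");np.savez("w2.npz",**c);cv2.imwrite("pics/w2.png",c["image"])
    for r in spot_in("wrist","lid_hole")[:3]:print(r["conf"],r["xy"],pt(c,r["xy"]))
except PlanningError as e: print(e)
print(current_clock(),current_position())
```

```text
8.0667 [ 0.71963058 -0.19583148  0.16734301] [-0.35217299 -0.28290953  0.97431103]
0.03 [ 0.2 -0.1 -0.5]
0 [ 0.6 -0.3 -0.1]
-0.03 [ 0.4 -0.  -0.1]
-0.06 [ 0.3 -0.2 -0.9]
-0.075 [-0.1  0.  -0.4]
[-0.3 -0.7  0.4]
0.9 [435.3, 66.2] [0.35979584 0.06630946 0.0866914 ]
0.79 [262.5, 237.7] [ 0.54294586 -0.16680135  0.07970757]
0.57 [199.5, 62.4] [ 0.31585378 -0.2018675   0.0879848 ]
12.9333 [ 0.44382402 -0.15074397  0.30044376]
```

View pics/w2.png

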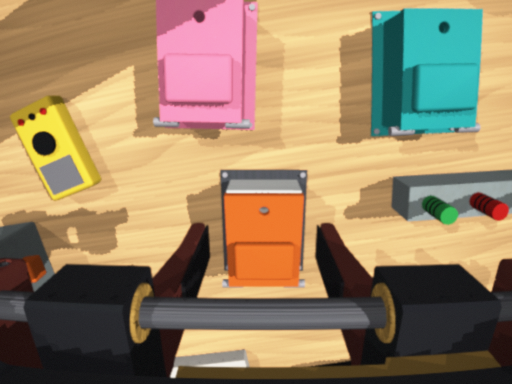

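The lid is down on its plungers, with its pin hole at about (264,210). I'll measure that, then take the red pin.

Run:
```python
from h import *
c=dict(np.load("w2.npz"));im=c["image"].astype(int)
w=im[198:222,250:278,2];med=np.median(w);m=(w<med*.75)
v,u=np.nonzero(m);uv=(250+u.mean(),198+v.mean());print(m.sum(),uv,med)
print("hole",pt(c,uv,.082),pt(c,(uv[0],uv[1]+12)), "lower hole est",HG-U*.12)
QP=[.70710678,.70710678,0,0]
print("ik",inverse_kinematics([.5446,.1371,.066],QP), inverse_kinematics([.5446,.1371,.066],[-.70710678,.70710678,0,0]))
Q1=down(1.48) 
move_ptp([.5446,.1371,.24],Q1 if inverse_kinematics([.5446,.1371,.24],Q1) is not None else down(1.48-np.pi))
print(current_joint_pos(),current_clock())
c=capture("wrist");np.savez("w3.npz",**c)
r=[x for x in spot_in("wrist","pin_red_grip")];print(r[:1], pt(c,r[0]["xy"]) if r else 0)
im=c["image"].astype(int);k=(im[...,2]>1.8*im[...,1])&(im[...,2]>1.8*im[...,0])&(im[...,2]>60)
H=cloud(c,k);H=H[(abs(H[:,2]-.11)<.005)&(np.hypot(H[:,0]-.5446,H[:,1]-.137)<.03)]
if len(H)>4:print(len(H),cv2.minEnclosingCircle(H[:,:2].astype(np.float32)),H.mean(0))
```

```text
56 (np.float64(263.98214285714283), np.float64(210.41071428571428)) 240.0
hole [ 0.50430058 -0.15860226  0.082     ] [ 0.52042981 -0.16120018  0.08265697] lower hole est [ 0.50176533 -0.15988087  0.        ]
ik [ 1.23622956e-01  4.91171024e-01  1.75262224e+00 -4.44089210e-16
  8.97799385e-01  1.23622956e-01] None
[ 1.22938809e-01  2.88713559e-01  1.57086616e+00 -5.91110089e-04
  1.28211860e+00 -2.92617726e+00] 14.1167
[{'xy': [264.7, 177.8], 'conf': 0.91}] [0.54180602 0.13205909 0.11229275]
466 ((0.5449665188789368, 0.13668714463710785), 0.012035157531499863) [0.54500337 0.1358199  0.11144437]
```

Run:
```python
from h import *
QP=[.70710678,.70710678,0,0]
try:
    move_gripper(.06)
    move_ptp([.5449,.1369,.16],QP)
    print(servo_line([.5449,.1369,.066],rate=.12,contact_N=6),current_position())
    move_gripper(0.0); print("gap",current_finger_gap(),current_grip_force(),np.round(current_force(),1))
    servo_line([.5449,.1369,.215],rate=.15); print("gap",current_finger_gap(),np.round(current_force(),1))
    move_ptp([.5035,-.1588,.215],QP); print(current_position(),current_clock())
    servo_line([.5035,-.1588,.163],rate=.15);print(current_position())
    for n in("wrist","side"):
        c=capture(n);np.savez(f"x_{n}.npz",**c)
        im=c["image"]
        if n=="side":
            im=cv2.resize(im[150:290,220:400],(493,384),interpolation=cv2.INTER_CUBIC)
        cv2.imwrite(f"pics/x_{n}.png",im)
    a=np.hstack([cv2.imread("pics/x_wrist.png"),cv2.imread("pics/x_side.png")]);cv2.imwrite("pics/x.png",cv2.resize(a,(800,306)))
except PlanningError as e: print(e)
print(current_clock())
```

```text
False [0.54547274 0.13697489 0.06651214]
gap 0.023534759130259722 30.00029057264328 [-0.1  0.4  2. ]
gap 0.0233834911355983 [-0.6  0.2 -1.3]
[ 0.50365674 -0.15792237  0.21477439] 20.8833
[ 0.50379862 -0.15795347  0.16305929]
21.4833
```

View pics/x.png

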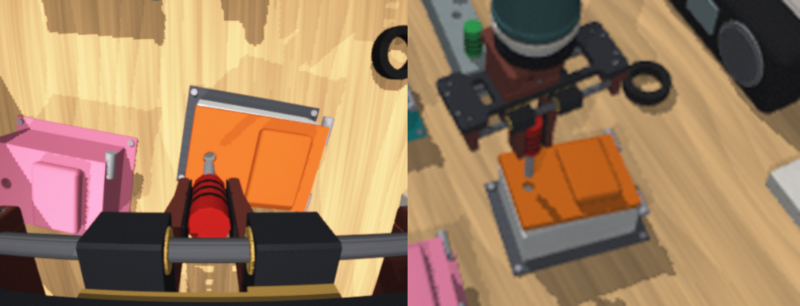

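The red pin is held upright, with its foot just above the lid hole, at about (263,197) in the wrist view. I'll zoom in there.

Run:
```python
from h import *
im=np.load("x_wrist.npz")["image"][170:245,215:315];s=np.load("x_side.npz")["image"][200:260,250:330]
a=np.hstack([cv2.resize(im,(400,300),interpolation=cv2.INTER_CUBIC),cv2.resize(s,(400,300),interpolation=cv2.INTER_CUBIC)]);cv2.imwrite("pics/z.png",a)
for n in("wrist","side"):
    c=np.load(f"x_{n}.npz");X=np.array([[.5038,-.158,.102],[.5043,-.1586,.082],[.5038,-.158,.082]])
    p=cv2.projectPoints(X,cv2.Rodrigues(c["R"])[0],c["t"],c["intrinsics"].astype(float),np.array([float(c["k1"]),0,0,0]))[0][:,0];print(n,(p-([215,170] if n=="wrist" else [250,200]))*(4 if n=="wrist" else 5))
```

```text
wrist [[189.44267258 136.46021656]
 [191.91395357 107.27947681]
 [189.45833004 104.45220011]]
side [[118.68475587 152.53461342]
 [119.2149509  174.73117961]
 [117.77124871 174.17060795]]
```

View pics/z.png

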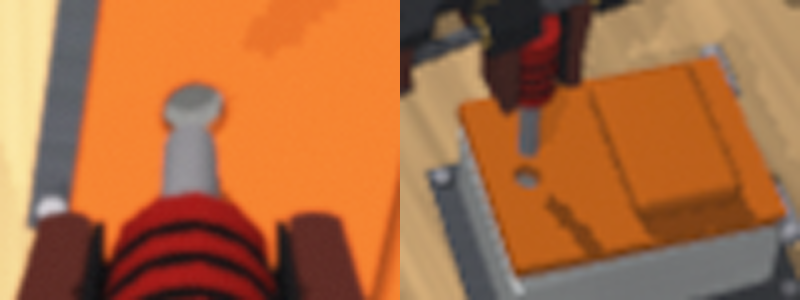

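Pin foot and hole line up to within about 0.5 mm in both views. I'll insert it now, with a force stop.

Run:
```python
from h import *
a=np.array([.5036,-.1592])
for z in(.140,.126,.112,.095):
    h=servo_line([*a,z],rate=.05,contact_N=4)
    print(z,h,np.round(current_position(),4),np.round(current_force(),1),current_finger_gap())
    if h: break
print(current_clock())
```

```text
0.14 False [ 0.5034 -0.1592  0.1397] [ 0.2 -0.2 -0.7] 0.02360789904187316
0.126 False [ 0.5034 -0.1591  0.1256] [ 0.3  0.4 -0.1] 0.023236253701190954
0.112 False [ 0.5033 -0.1591  0.1116] [ 0.1 -0.3 -1.1] 0.023462993107578854
0.095 False [ 0.5033 -0.1591  0.0946] [ 0.6 -0.2 -1.4] 0.023401037103378874
23.45
```

The pin is in the lower hole. Next I press until the lid seats.

Run:
```python
from h import *
p=np.array(current_position());a=[.5036,-.1592]
z=.090
while z>.066:
    servo_line([*a,z],rate=.04)
    sleep(.1);f=np.mean([current_force() for _ in range(8)],0)
    print(round(z,4),np.round(current_position(),4),np.round(f,1),round(current_finger_gap(),4))
    if f[2]>16: break
    z-=.0015
print(current_clock())
```

```text
0.09 [ 0.5034 -0.1591  0.09  ] [-0.   0.5 -0.9] 0.0235
0.0885 [ 0.5035 -0.1592  0.0886] [-1.4  0.3  1.8] 0.0239
0.087 [ 0.5035 -0.1592  0.087 ] [-1.8  0.8  0.7] 0.0234
0.0855 [ 0.5035 -0.1592  0.0854] [-1.1 -0.9  1.4] 0.024
0.084 [ 0.5035 -0.1592  0.0839] [-1.6 -0.4  2.4] 0.0234
0.0825 [ 0.5035 -0.1592  0.0825] [-1.7 -0.3  3. ] 0.0238
0.081 [ 0.5035 -0.1592  0.081 ] [-1.9 -0.4  3.4] 0.0231
0.0795 [ 0.5035 -0.1592  0.0795] [-2.4  0.   4.4] 0.0236
0.078 [ 0.5035 -0.1592  0.078 ] [-2.8  0.8  3.2] 0.0237
0.0765 [ 0.5035 -0.1591  0.0765] [-2.7  0.6  3.4] 0.0235
0.075 [ 0.5036 -0.1592  0.076 ] [-5.6  1.5 14. ] 0.0238
0.0735 [ 0.5036 -0.1592  0.0758] [-9.6  2.4 29.2] 0.0238
27.675
```

The lid hit a hard stop at 0.076 m, as predicted. I'll ease off to a moderate push and check with one picture.

Run:
```python
from h import *
servo_line([.5036,-.1592,.0744],rate=.03); sleep(.5)
print(np.round(current_position(),4),np.mean([current_force() for _ in range(8)],0).round(1),current_finger_gap(),current_grip_force())
s=capture("side")["image"][150:290,200:400];w=capture("wrist")["image"]
cv2.imwrite("pics/f.png",np.hstack([cv2.resize(s,(400,300),interpolation=cv2.INTER_CUBIC),cv2.resize(w,(400,300))]))
```

```text
[ 0.5036 -0.1592  0.0759] [-6.9  1.4 20.1] 0.022917490000143974 30.006289780139923
```

View pics/f.png

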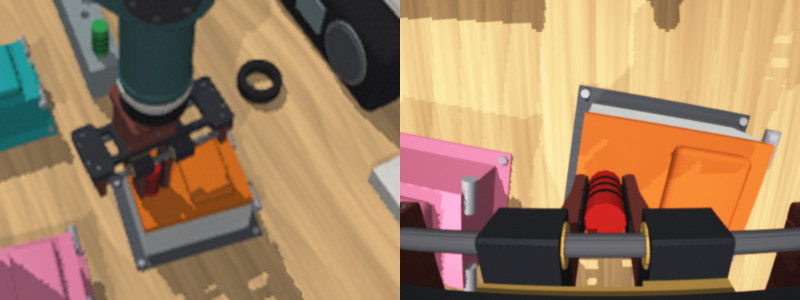

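The lid is flat on the box, with the red head down on it at about (605,200), and the push is steady at 20 N. I'm handing the job in.

```bash
python3 -c "
from bench import *
print(current_clock());print(close_job())"
```

```text
28.525
the job is handed in; nothing more can be done
None
```

The lid is shut and the red pin is through both holes; I handed the job in at 28.5 s with the arm still gripping the pin and pressing at about 20 N. The blue and green pins were left in the rack.

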